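# Load a radio battery into the charger with its isolator off

### The job

Throw the charger's isolator lever over to off, then take the orange-banded battery pack from the blue rack and set it gently, not dropped, flat and fully home in the charger's pocket, and only then throw the lever back to on. In the rack the pack can be gripped only by its two ends and in the charger only by its two long sides, so it has to be put down on the way (the grey mat is free for that) and taken again the other way. Leave the green-banded pack and everything else on the desk where they are.

Things in the scene. Friction and masses are not known exactly. Their poses are not given: they have to be found in the camera images.
- isolator: Grey switch box fixed to the desk, 100 x 70 mm and 60 mm high, on a 120 x 85 mm foot plate; origin under its centre on the desk. A lever with a red grip stands up from the middle of its top and swings in the box's x-z plane. The top is painted green on the -x half (on) and red on the +x half (off).
- lever (a joint): Isolator lever, rad: 0 = on (leans 0.55 rad to the box's -x, over green), 0.55 = upright, 1.1 = off (leans 0.55 rad to +x, over red). Starts on. A sprung detent holds it at either end: about 4 N at the grip to move it; clearly past upright it snaps to the other end by itself. It can be pushed with the side of closed fingers.
- lever_tip (a point): End of the lever: 75 mm from the pivot along the lever, whose grip is a round bar 18 mm in diameter over the outer 39 mm (a further 9 mm of round end beyond this point); the inner part is a 12 mm steel rod.
- lever_pivot (a point): Pivot of the lever, 68 mm above the desk over the box's centre, axes as the box. Two ears beside it, outer faces 40 mm apart along y and 22 mm long in x, rise to 79 mm above the desk.
- rack: Blue rack fixed to the desk, 100 (x) x 122 (y) mm; origin under its centre on the desk. Two slots along x, centred 30 mm either side along y, each 46 mm wide, floor 8 mm above the desk. Walls 66 mm long along both sides of each slot rise to 52 mm above the desk (14 mm over the packs); the x ends are open but for 4 mm high lips 32 to 35 mm from the middle.
- pack: The battery pack to charge: black flat block 60 (x) x 42 (y) x 30 (z) mm with an orange band round its middle, 0.13 to 0.25 kg, loose in one of the two slots of the rack (either one). Origin at the centre of its underside, z up, x along its length.
- spare: Charged pack, the same block with a green band, in the other slot: leave it there.
- charger: Black charger fixed to the desk, 105 (x) x 92 (y) x 20 mm, with the pocket on its top; origin under its centre on the desk.
- pocket (a point): Centre of the pocket's floor, 20 mm above the desk, axes as the charger. It takes the pack flat, length along x, either way round, 2 mm to spare at each end and side. At the x ends stand grey cheeks 10 mm thick, 50 wide, 48 high (18 mm over a seated pack, no finger room); along the y sides rails only 6 mm high and 4 thick, finger room above them.
- mat: Thin grey mat fixed to the desk, 120 (x) x 130 (y) x 2 mm, always clear: a place to put the pack down. Origin under its centre on the desk.
- mug: Blue mug, 76 mm across and 90 mm high; bystander. Origin at the centre of its underside.
- jar: Small closed powder jar, 52 mm across and 55 mm high; bystander. Origin at the centre of its underside.
- tape: Roll of yellow tape lying flat, 60 mm across, 22 mm high; bystander. Origin at the centre of its underside.
- torch: Dark steel torch lying on the desk, 135 mm long, 32 mm high; bystander. Origin under its middle.
- radio: Black hand radio standing upright, 36 x 58 mm and 115 mm high, with an aerial to 145 mm; bystander. Origin at the centre of its underside.
- brush: Brush with a blue handle and a grey head, about 0.2 m long and under 40 mm high, lying on the desk along its x; bystander. Origin on the desk, under it.
Mind the look-alikes: they are no part of the job. What is shaped like the isolator but turquoise is not meant.

How it is judged:
On the way, in this order (a step that is already met when the one before it is completed fails the run):
1. the isolator lever is thrown to off, before the pack is in the charger (value of joint lever above 1 rad), for 0.2 s.
2. the orange-banded pack is seated in the charger's pocket while the lever is off (horizontal distance between pack and pocket below 0.004 m and z of pack in the frame of pocket between -0.003 and 0.003 m and angle between pack's own z axis and vertical below 0.06 rad and angle between the x axis of pack and the x axis of pocket, either way round below 0.1 rad and value of joint lever above 1 rad), for 0.2 s.
At the end, for the whole second after the job is handed in: The orange-banded pack rests flat and square in the charger's pocket (within 4 mm of its centre, 3 mm of its floor, 0.1 rad in yaw and 0.06 rad of level), released and at rest, and the lever rests at its on end (within 0.1 rad) (horizontal distance between pack and pocket below 0.004 m and z of pack in the frame of pocket between -0.003 and 0.003 m and angle between pack's own z axis and vertical below 0.06 rad and angle between the x axis of pack and the x axis of pocket, either way round below 0.1 rad and value of joint lever below 0.1 rad and linear speed of pack below 0.02 m/s and velocity of joint lever below 0.05 rad/s); the robot touches nothing.
It fails at once if the pack is dropped into the pocket (faster than 0.5 m/s within 40 mm of it) (distance between pack and pocket below 0.04 m and linear speed of pack above 0.5 m/s).
It fails at once if the green-banded pack is moved by more than 20 mm (distance of spare from where it was at the start of the episode above 0.02 m).
It fails at once if a bystander on the desk is moved by more than 40 mm (distance of any of mug, jar, tape, torch, radio, brush from where it was at the start of the episode above 0.04 m).
It also fails if it takes over 72 s, if anything falls off the work surface, if the arm or the gripper's body presses on something with over 40 N, if the wrist force passes 120 N, or if a joint passes its speed limit or range.

### The arm

A 6-joint arm with a two-finger parallel gripper is mounted at the origin on the work surface. World frame = base frame: x ahead of the robot, y to its left, z up, the work surface at z = 0. Lengths are in m, angles in rad, forces in N, time in s.
With the tool pointing down it reaches from about 0.375 to 0.975 m from the base axis. Payload 3.8 kg.
Tool frame: the origin (TCP) lies midway between the tips of the shut fingers; the grasp point (between the pads) lies 19 mm behind it; z points along the fingers, y is the line along which they close (so a half turn about z gives the same grasp; the last joint's range is limited). The gripper opens to 85 mm and grips with 20 to 120 N. Pads are 22 mm wide; open, the fingers measure 114 mm over their backs; the gripper's body (76 mm by 85 mm) begins 54 mm behind the grasp point. The pads swing forward as they close: fully open they stand 13 mm farther back than shut.
Start: joints at [1.274, 0.264, 1.604, -0, 1.274, -0.037], TCP at [0.173, 0.652, 0.231] pointing down, gripper open.
Joint ranges: [-2.63, 2.63], [-0.94, 2.18], [0.31, 2.57], [-1.31, 4.45], [0, 2.66], [-2.55, 2.55]. Speed limits (rad/s): [2.57, 2.57, 3.14, 3.14, 3.14, 3.14].

### API

Orientations are given as a rotation vector (axis times angle).
In Python, from workcell import * gives the robot as it stands. The module is installed in compiled form; this text tells all that it offers.
- The arm moves only by the tool apply_moves, never from a script. Its arguments are lists of equal length, an entry for each row: "fingers": the opening, from 0 (shut) to 1 (fully open); "travel": the shift along the tool's x, y, z normalised to -1 to 1, where 1 is 0.05 m, a list of three; "rotation": the turn, a rotation vector about the tool's x, y, z normalised to -1 to 1, where 1 is 6 degrees, a list of three. In form: {"fingers": [fingers, ...], "travel": [[dx, dy, dz], ...], "rotation": [[ax, ay, az], ...]}. A call has 1 to 12 rows; each row shifts and turns the commanded pose from where the row before left it, along the tool's axes as they then stand; what a row does not reach is not made up. A row lasts 1/10 s, in which the tool goes at most 50 mm and 8.59 degrees, less where a joint would pass 70% of its speed; a pose out of reach is approached as far as the arm can. A call with a number of a shift or a turn outside -1 to 1 is refused whole. A call with a gripper value outside its range is refused whole. The fingers move at their own pace and stop on an object; "newtons" is the grip in N (left out, the last holds). Time passes only in rows, so rows that do not move let the fingers close. It gives the time, the measured TCP pose, the force, the opening and the grip force at its end, in the units of the state.
- read_state(): the state, without advancing time (a new reading comes with each control period).
- read_camera(name): name is "scene" or "top" or "wrist"; returns a dict with "image" (480x640x3 uint8, red, green, blue), "fx", "fy", "cx", "cy" (pixels), "k1" (the pictures are not rectified: a ray, as slopes to the right and down, at radius r is drawn at 1 + k1 r^2 times it, then the intrinsics apply), "extrinsics" (4x4, takes a point from world to camera coordinates). Camera axes: x right, y down, z forward; pixel columns grow to the right and rows downward; lengths in m; the calibration is good to about 2 mm. A picture is of the moment at which its call begins. There is no depth.
- finish_job(): hands the job in; it is judged then, once.
Trained networks look in the newest picture that a camera, given by its name, has taken for a name from the list of things; names that differ only in an ending like _2 or _b are one class to them, and where a whole thing is asked for, a point or a joint stands for the part that bears it (a point fixed in the world has none). Each returns a list of dicts, best first, with "p" (0 to 1); they miss things now and then, are a little off and sometimes report something else, mostly with a low value. They report only what shows in the picture. A call takes as long as a camera call. They do not tell look-alikes from the thing itself.
- regions_of(camera, name): "mask" (480x640 bool, what is visible of it) and "bbox" ([left, top, width, height] in pixels, round what is visible of it).
- tip_of(camera, name): "location" ([column, row] in pixels: a listed point, or the origin of a listed thing).
The state is a dict: "time": time; "q": joint angles; "joint_vel": joint speeds; "joint_torque": joint torques, N m; "tool_pos": TCP position; "tcp_rot": TCP orientation; "wrist_force": force on the tool from outside, world axes, zero at the start; "torque": the same for the moment, N m; "width": opening from 0.0 (shut) to 1.0 (fully open); "grip_force": force on a finger pad.
Only numpy, scipy, OpenCV 4.12 (cv2) and the standard library are available. Lean on these libraries where they do the work, as an engineer would, in place of code of your own. Each camera call takes 0.05 s, during which the arm holds its last target. There are 200 camera calls.

## Working session

There is one attempt and no reset: what is moved stays moved. The work goes in short steps, Python scripts to look and compute and a tool call to move; the robot and the scene stay as the last step left them, time stands still between calls to the robot, and variables do not carry over. Pictures are saved under pics/ and viewed, at most 12 in all, crops included, and the job is handed in when it is done.

Besides the shell and the picture viewer there is one more tool, called as name(argument=value, ...), one argument or row to a line, values as JSON. apply_moves: Moves the arm, as the interface text tells. Scaled input: -1 to 1 covers 0.05 m each way for a shift and 6 degrees each way for a turn. Its arguments: {"type":"object","properties":{"fingers":{"type":"array","items":{"type":"number"}},"travel":{"type":"array","items":{"type":"array","items":{"type":"number"}}},"rotation":{"type":"array","items":{"type":"array","items":{"type":"number"}}},"newtons":{"type":"number"}},"required":["fingers","travel","rotation"]}

```bash
mkdir -p pics; cat > h.py <<'E'
from workcell import *
import numpy as np, cv2
from scipy.spatial.transform import Rotation as R
def cam(n):
    c=read_camera(n); return c
def ray(c,px):
    x=(px[0]-c['cx'])/c['fx']; y=(px[1]-c['cy'])/c['fy']
    a,b=x,y
    for _ in range(20):
        s=1+c['k1']*(a*a+b*b); a,b=x/s,y/s
    E=np.array(c['extrinsics']); o=-E[:3,:3].T@E[:3,3]
    return o,E[:3,:3].T@np.array([a,b,1.])
def at(c,px,z):
    o,d=ray(c,px); return o+d*(z-o[2])/d[2]
def proj(c,P):
    E=np.array(c['extrinsics']); p=E[:3,:3]@np.array(P)+E[:3,3]
    a,b=p[:2]/p[2]; s=1+c['k1']*(a*a+b*b)
    return np.array([c['fx']*a*s+c['cx'],c['fy']*b*s+c['cy']])
def save(c,n): cv2.imwrite('pics/'+n+'.png',c['image'][:,:,::-1])
E
python3 - <<'E'
from h import *
for n in['top','scene']:
    c=cam(n); save(c,n+'0')
    E=np.array(c['extrinsics']); print(n,(-E[:3,:3].T@E[:3,3]).round(3),c['fx'],c['k1'])
    for t in['isolator','lever_tip','lever_pivot','rack','pack','spare','charger','pocket','mat','mug','jar','tape','torch','radio','brush']:
        z={'lever_tip':.132,'lever_pivot':.068,'pocket':.02,'pack':.008,'spare':.008}.get(t,0)
        print(t,[(np.round(r['location']).tolist(),round(r['p'],2),at(c,r['location'],z).round(3).tolist()[:2]) for r in tip_of(n,t)[:3]])
print(read_state())
E
```

```text
top [0.316 0.06  0.959] 437.8021246805546 -0.0021277140054278905
isolator [([201.0, 226.0], 0.95, [0.55, 0.313]), ([182.0, 399.0], 0.64, [0.181, 0.339]), ([153.0, 309.0], 0.56, [0.367, 0.41])]
lever_tip [([132.0, 330.0], 0.75, [0.324, 0.399]), ([164.0, 434.0], 0.63, [0.142, 0.331]), ([186.0, 233.0], 0.49, [0.505, 0.306])]
lever_pivot [([167.0, 409.0], 0.8, [0.172, 0.347]), ([205.0, 145.0], 0.7, [0.715, 0.291]), ([140.0, 310.0], 0.65, [0.364, 0.411])]
rack [([202.0, 228.0], 0.74, [0.548, 0.309]), ([475.0, 248.0], 0.69, [0.491, -0.301]), ([188.0, 232.0], 0.61, [0.537, 0.342])]
pack [([486.0, 248.0], 0.59, [0.489, -0.321])]
spare [([463.0, 253.0], 0.96, [0.478, -0.27])]
charger [([329.0, 204.0], 0.94, [0.598, 0.023])]
pocket [([329.0, 196.0], 0.91, [0.609, 0.025])]
mat [([344.0, 283.0], 0.79, [0.417, -0.006]), ([206.0, 146.0], 0.43, [0.742, 0.308])]
mug [([422.0, 143.0], 0.87, [0.742, -0.198])]
jar [([270.0, 134.0], 0.89, [0.771, 0.159])]
tape [([220.0, 322.0], 0.68, [0.338, 0.263])]
torch [([475.0, 334.0], 0.59, [0.303, -0.284])]
radio [([205.0, 150.0], 0.77, [0.734, 0.31])]
brush [([3
[... 1101 characters left out ...]
92, [0.744, 0.31])]
brush []
{'time': 1.6, 'q': array([ 1.27409240e+00,  2.63899938e-01,  1.60400090e+00,  2.10583744e-05,
        1.27365446e+00, -3.68793039e-02]), 'joint_vel': array([ 0.00174012,  0.00040509, -0.00017574,  0.00029046, -0.00218316,
        0.00089038]), 'joint_torque': array([-2.28896079e-04, -5.15059197e+01, -3.67701817e+01, -4.92626441e-05,
        1.48792969e-03,  7.10672779e-06]), 'tool_pos': array([0.17339954, 0.65235856, 0.23127928]), 'tcp_rot': array([-4.06992351e-01, -3.11510447e+00, -6.31108799e-05]), 'wrist_force': array([0.15612461, 0.3843889 , 0.75330386]), 'torque': array([ 0.02540096,  0.01183802, -0.02865521]), 'grip_force': 0.0, 'width': 0.9997233094431314}
```

View pics/top0.png

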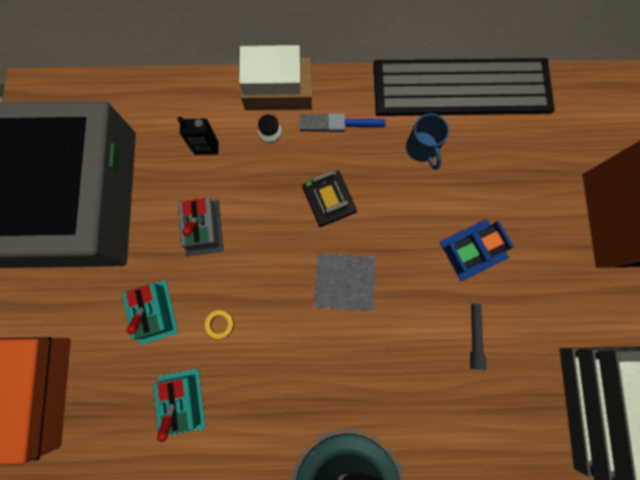

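View pics/scene0.png

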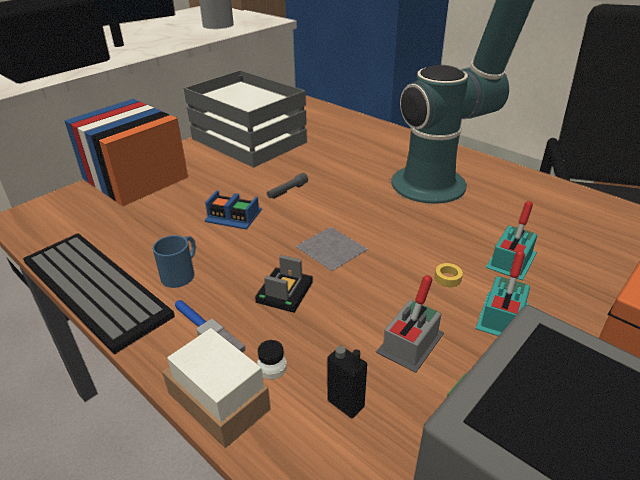

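The top view shows three lever boxes: grey at (200,225), turquoise at (150,310) and turquoise at (178,403). The grey one is the isolator because the turquoise ones are look-alikes. In the rack, orange is at (494,241) and green at (468,252). The charger is at (330,197) and the mat at (345,282). I'll confirm these in an enlarged crop while fitting the poses.

```bash
cat > fit.py <<'E'
from h import *
from scipy.optimize import minimize
def box(x0,x1,y0,y1,z0,z1): return [(x,y,z) for x in(x0,x1) for y in(y0,y1) for z in(z0,z1)]
M={'isolator':[box(-.06,.06,-.0425,.0425,0,.004),box(-.05,.05,-.035,.035,0,.06)],
'rack':[box(-.05,.05,-.061,.061,0,.008),box(-.033,.033,-.061,.061,0,.052)],
'charger':[box(-.0525,.0525,-.046,.046,0,.02),box(.032,.042,-.025,.025,.02,.068),box(-.042,-.032,-.025,.025,.02,.068)],
'mat':[box(-.06,.06,-.065,.065,0,.002)]}
def sil(c,name,p):
    m=np.zeros((1920,2560),np.uint8); r=R.from_euler('z',p[2]).as_matrix()
    for b in M[name]:
        q=np.array([proj(c,r@np.array(v)+[p[0],p[1],0]) for v in b])*4+1.5
        cv2.fillConvexPoly(m,cv2.convexHull(q.round().astype(np.int32)),1)
    return cv2.resize(m.astype(np.float32),(640,480),interpolation=cv2.INTER_AREA)
def fit(name,views,p0):
    def f(p):
        s=0
        for c,m in views:
            S=sil(c,name,p); s-=np.minimum(S,m).sum()/np.maximum(S,m).sum()
        return s
    best=min((minimize(f,[p0[0],p0[1],y],method='Nelder-Mead',options=dict(initial_simplex=np.array([[p0[0],p0[1],y],[p0[0]+.01,p0[1],y],[p0[0],p0[1]+.01,y],[p0[0],p0[1],y+.2]]),maxiter=70)) for y in p0[2]),key=lambda o:o.fun)
    return best.x,best.fun/len(views)
E
python3 - <<'E'
from fit import *
C={n:cam(n) for n in('top','scene')}
P={'isolator':(.552,.31,(-.2,.2)),'rack':(.49,-.29,(.2,.5)),'charger':(.60,.022,(.2,.5,-1.2)),'mat':(.417,-.003,(-.1,.1))}
for n,p in P.items():
    V={}
    for k,c in C.items():
        ex=proj(c,[p[0],p[1],.03])
        rs=[r for r in regions_of(k,n) if np.hypot(*(np.array(r['bbox'][:2])+np.array(r['bbox'][2:])/2-ex))<20]
        if rs: V[k]=(c,rs[0]['mask'].astype(np.float32)); print(n,k,rs[0]['bbox'],rs[0]['p'])
    for sel in [list(V)]+[[k] for k in V]:
        x,s=fit(n,[V[k] for k in sel],p); print(n,sel,x.round(4),round(s,3))
im=C['top']['image'][:,:,::-1]; t=[]
for u,v in((202,225),(477,250),(330,197),(345,282)):
    t.append(cv2.resize(im[v-37:v+38,u-50:u+50],(400,300),interpolation=cv2.INTER_CUBIC))
cv2.imwrite('pics/crop1.png',np.vstack([np.hstack(t[:2]),np.hstack(t[2:])]))
E
```

```text
isolator top [176.7, 196.2, 49.4, 60.4] 0.64
isolator scene [374.1, 277.0, 69.3, 94.1] 0.64
isolator ['top', 'scene'] [0.5465 0.3104 0.1187] -0.919
isolator ['top'] [0.5463 0.3087 0.1056] -0.966
isolator ['scene'] [0.5483 0.3115 0.1174] -0.894
rack top [443.8, 217.4, 69.7, 62.9] 0.84
rack scene [205.9, 192.6, 55.5, 35.2] 0.94
rack ['top', 'scene'] [ 0.4859 -0.2958  0.4197] -0.573
rack ['top'] [ 0.486  -0.2959  0.4195] -0.629
rack ['scene'] [ 0.4873 -0.2923  0.4311] -0.519
charger top [300.6, 173.4, 53.9, 56.6] 0.69
charger scene [255.6, 256.7, 56.7, 57.5] 0.76
charger ['top', 'scene'] [0.6079 0.0237 0.3813] -0.934
charger ['top'] [0.6072 0.0239 0.3751] -0.963
charger ['scene'] [0.6081 0.0242 0.4265] -0.912
mat top [315.6, 255.2, 59.3, 56.7] 0.64
mat scene [299.3, 225.6, 68.1, 44.8] 0.91
mat ['top', 'scene'] [ 0.4205 -0.007  -0.0843] -0.954
mat ['top'] [ 0.4196 -0.0071 -0.0804] -0.971
mat ['scene'] [ 0.4212 -0.0061 -0.1077] -0.941
```

View pics/crop1.png

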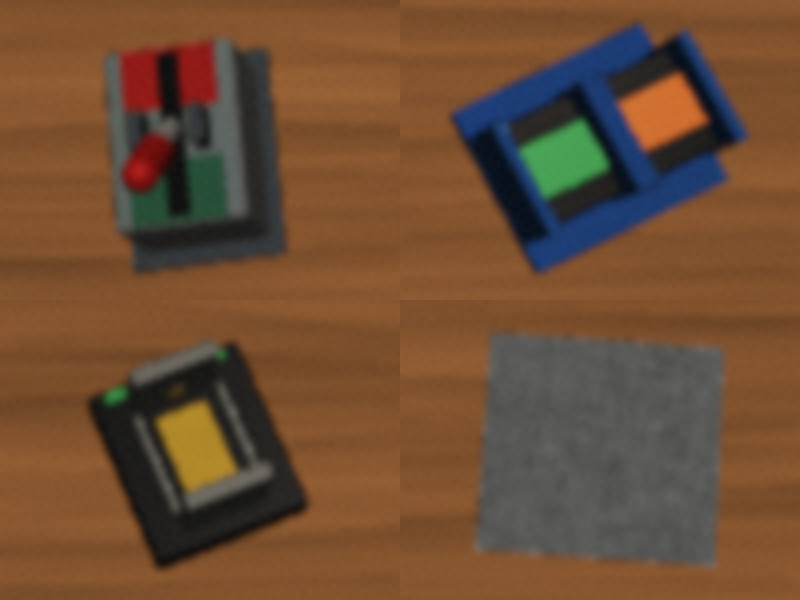

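The crop confirms it: top-left is the grey isolator with its lever over green (near side) and red on the far side. Top-right is the rack with orange in the right (-y) slot. Bottom-left is the empty charger pocket with its cheeks along the charger's x. Next I work out the lever approach.

```bash
cat >> h.py <<'E'
def loc(o,yaw,x,y): return o[0]+x*np.cos(yaw)-y*np.sin(yaw),o[1]+x*np.sin(yaw)+y*np.cos(yaw)
def plan(wps,ydeg,s=None,cur=None):
    "wps: xyz; ydeg: wanted world angle of tool y. prints turn about tool z (units of 6 deg) then shifts in units of 50mm after the turn"
    s=s or read_state(); m=R.from_rotvec(s['tcp_rot']).as_matrix(); p=s['tool_pos']
    y=np.degrees(np.arctan2(m[1,1],m[0,1])); d=(ydeg-y+90)%180-90
    print('t',round(s['time'],2),'pos',p.round(4),'tilt',np.degrees(np.arccos(-m[2,2])).round(2),'y ang',y.round(2),'F',s['wrist_force'].round(1),'w',round(s['width'],3),'q',s['q'].round(2))
    print('turn z units',round(-d/6,3),'(deg %.2f)'%d)
    a=np.radians(y+d); Y=np.array([np.cos(a),np.sin(a),0]); Z=np.array([0,0,-1.]); X=np.cross(Y,Z)
    for w in wps:
        v=np.array(w)-p; print('to',np.round(w,4),'units',(np.array([v@X,v@Y,v@Z])/.05).round(3)); p=np.array(w)
E
python3 - <<'E'
from h import *
o=(.5465,.310);a=.11
plan([(.30,.36,.231),(*loc(o,a,-.08,0),.20),(*loc(o,a,-.08,0),.105),(*loc(o,a,.005,0),.105)],90+np.degrees(a))
E
```

```text
t 2.1 pos [0.1734 0.6524 0.2313] tilt 0.0 y ang 75.12 F [ 0.2 -0.4 -0.2] w 1.003 q [ 1.27  0.26  1.6  -0.    1.27 -0.04]
turn z units -3.531 (deg 21.19)
to [0.3   0.36  0.231] units [-1.875e+00 -6.090e+00  6.000e-03]
to [0.467  0.3012 0.2   ] units [-3.19  -1.535  0.62 ]
to [0.467  0.3012 0.105 ] units [0.  0.  1.9]
to [0.5515 0.3105 0.105 ] units [-1.7 -0.   0. ]
```

apply_moves(
  fingers=[0,0,0,0,0,0,0,0,0,0,0,0],
  travel=[
    [0,0,0],
    [0,0,0],
    [0,0,0],
    [0,0,0],
    [-0.25,-0.8,0],
    [-0.25,-0.8,0],
    [-0.25,-0.8,0],
    [-0.25,-0.8,0],
    [-0.25,-0.8,0],
    [-0.25,-0.8,0],
    [-0.25,-0.8,0],
    [-0.125,-0.49,0],
  ],
  rotation=[
    [0,0,-0.9],
    [0,0,-0.9],
    [0,0,-0.9],
    [0,0,-0.83],
    [0,0,0],
    [0,0,0],
    [0,0,0],
    [0,0,0],
    [0,0,0],
    [0,0,0],
    [0,0,0],
    [0,0,0],
  ],
)

```text
time: 3.3
tool_pos: [0.3007, 0.3576, 0.2314]
tcp_rot: [-0.17, 3.136, -0.001]
wrist_force: [-0.1, 0.5, -0.2]
width: 0.005
grip_force: 0.0
```

apply_moves(
  fingers=[0,0,0,0,0,0,0,0],
  travel=[
    [-0.55,-0.25,0.1],
    [-0.55,-0.25,0.1],
    [-0.55,-0.25,0.1],
    [-0.55,-0.25,0.1],
    [-0.55,-0.25,0.1],
    [-0.44,-0.285,0.12],
    [0,0,0],
    [0,0,0],
  ],
  rotation=[
    [0,0,0],
    [0,0,0],
    [0,0,0],
    [0,0,0],
    [0,0,0],
    [0,0,0],
    [0,0,0],
    [0,0,0],
  ],
)

```text
time: 4.1
tool_pos: [0.4669, 0.3008, 0.2]
tcp_rot: [0.17, -3.136, 0.0]
wrist_force: [-0.2, -0.4, -0.1]
width: 0.002
grip_force: 0.0
```

```bash
python3 - <<'E'
from h import *
o=(.5465,.310);a=.11
c=cam('wrist'); save(c,'w1')
for t in('lever_tip','lever_pivot','isolator'):
    z={'lever_tip':.132,'lever_pivot':.068}.get(t,0)
    print(t,[(np.round(r['location']).tolist(),round(r['p'],2),at(c,r['location'],z).round(3).tolist()[:2]) for r in tip_of('wrist',t)[:3]])
plan([(*loc(o,a,-.08,0),.105),(*loc(o,a,.005,0),.105)],90+np.degrees(a))
E
```

```text
lever_tip [([531.0, 20.0], 0.73, [0.323, 0.398])]
lever_pivot []
isolator [([322.0, 280.0], 0.66, [0.54, 0.311]), ([449.0, 116.0], 0.65, [0.362, 0.412])]
t 4.3 pos [0.4662 0.3017 0.2007] tilt 0.03 y ang 96.35 F [0.3 0.7 0.2] w 0.001 q [ 0.53  0.06  1.9   0.    1.18 -1.15]
turn z units 0.009 (deg -0.05)
to [0.467  0.3012 0.105 ] units [-0.015 -0.012  1.914]
to [0.5515 0.3105 0.105 ] units [-1.7 -0.   0. ]
```

View pics/w1.png

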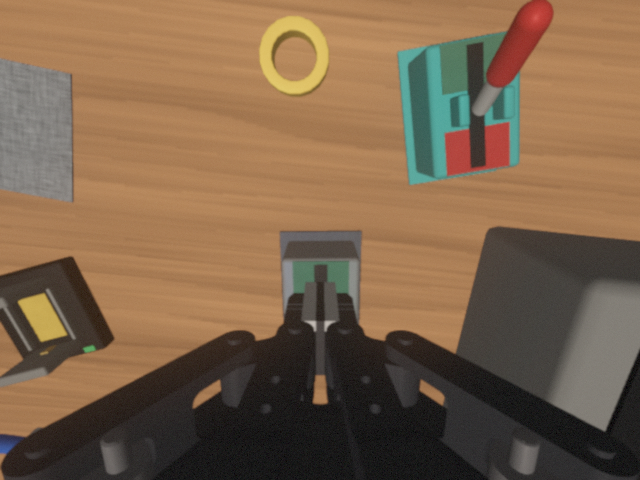

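The wrist view looks back along -x. The grey isolator sits centred under the closed fingers at (320,280), and the lever is hidden behind them. The alignment is good, so I go down and push.

apply_moves(
  fingers=[0,0,0,0,0,0,0,0,0,0],
  travel=[
    [0,0,0.6],
    [0,0,0.6],
    [0,0,0.6],
    [0,0,0.1],
    [-0.3,0,0],
    [-0.3,0,0],
    [-0.3,0,0],
    [-0.3,0,0],
    [-0.3,0,0],
    [-0.2,0,0],
  ],
  rotation=[
    [0,0,0],
    [0,0,0],
    [0,0,0],
    [0,0,0],
    [0,0,0],
    [0,0,0],
    [0,0,0],
    [0,0,0],
    [0,0,0],
    [0,0,0],
  ],
)

```text
time: 5.3
tool_pos: [0.5517, 0.3108, 0.1065]
tcp_rot: [0.17, -3.133, -0.001]
wrist_force: [-23.3, -0.6, 18.7]
width: 0.001
grip_force: 14.8
```

apply_moves(
  fingers=[0,0,0,0,0,0,0,0,0],
  travel=[
    [0,0,0],
    [0.3,0,0],
    [0.5,0,0],
    [0.5,0,0],
    [0.5,0,0],
    [0,0,-0.6],
    [0,0,-0.6],
    [0,0,-0.6],
    [0,0,0],
  ],
  rotation=[
    [0,0,0],
    [0,0,0],
    [0,0,0],
    [0,0,0],
    [0,0,0],
    [0,0,0],
    [0,0,0],
    [0,0,0],
    [0,0,0],
  ],
)

```text
time: 6.2
tool_pos: [0.4666, 0.3029, 0.2021]
tcp_rot: [-0.172, 3.126, 0.009]
wrist_force: [0.5, 0.7, 0.1]
width: -0.002
grip_force: 0.0
```

```bash
python3 - <<'E'
from fit import *
c=cam('scene'); T=cam('top')
cv2.imwrite('pics/s2.png',cv2.resize(c['image'][230:390,340:560,::-1],None,fx=2,fy=2))
for n,cc in(('scene',c),('top',T)):
  for t in('lever_tip',):
    print(t,[(np.round(r['location']).tolist(),round(r['p'],2),at(cc,r['location'],.132).round(3).tolist()[:2]) for r in tip_of(n,t)[:3]])
# rack refit with packs filled
V=[]
for n,cc in(('top',T),('scene',c)):
    m=regions_of(n,'rack')[0]['mask'].astype(np.uint8)
    for k in('pack','spare'):
        for r in regions_of(n,k)[:1]:
            m|=r['mask'].astype(np.uint8); ys,xs=np.nonzero(r['mask']); print(n,k,r['p'],r['bbox'],at(cc,(xs.mean(),ys.mean()),.038).round(4))
    m=cv2.morphologyEx(m,cv2.MORPH_CLOSE,np.ones((7,7)))
    V.append((cc,m.astype(np.float32)))
for v in(V,V[:1],V[1:]):
    x,s=fit('rack',v,(.49,-.295,(.3,.5))); print(x.round(4),round(s,3),'pack',np.round(loc(x[:2],x[2],0,-.03),4))
    
# orange band centroid on top face
hsv=cv2.cvtColor(T['image'],cv2.COLOR_RGB2HSV)
m=cv2.inRange(hsv,(5,180,150),(14,255,255)); m[:,:440]=0; m[:,530:]=0;m[:200]=0;m[280:]=0
ys,xs=np.nonzero(m); print(len(xs),at(T,(xs.mean(),ys.mean()),.038), cv2.minAreaRect(np.c_[xs,ys].astype(np.float32)))
plan([],0)
E
```

```text
lever_tip [([520.0, 254.0], 0.62, [0.323, 0.401]), ([409.0, 307.0], 0.54, [0.591, 0.323]), ([530.0, 209.0], 0.49, [0.153, 0.346])]
lever_tip [([184.0, 194.0], 0.7, [0.584, 0.314])]
top pack 0.78 [477.5, 226.6, 27.8, 28.9] [ 0.4981 -0.3247  0.038 ]
top spare 0.67 [455.7, 239.6, 26.7, 28.9] [ 0.4737 -0.2696  0.038 ]
scene pack 0.74 [433.7, 263.1, 26.4, 25.6] [0.3638 0.2794 0.038 ]
scene spare 0.77 [231.3, 198.6, 18.3, 22.7] [ 0.4944 -0.2536  0.038 ]
[ 0.4853 -0.2952  0.4284] -0.746 pack [ 0.4978 -0.3225]
[ 0.4854 -0.2952  0.4277] -0.971 pack [ 0.4978 -0.3225]
[ 0.4873 -0.2915  0.3907] -0.525 pack [ 0.4988 -0.3193]
227 [ 0.4995676  -0.32568717  0.038     ] ((492.7000427246094, 240.4000244140625), (13.86362075805664, 16.099689483642578), 63.43495178222656)
t 6.7 pos [0.4616 0.3003 0.1943] tilt 0.1 y ang 96.29 F [ 0.1  0.3 -0.2] w 0.003 q [ 0.53  0.06  1.91 -0.    1.17 -1.15]
turn z units -13.951 (deg 83.71)
```

View pics/s2.png

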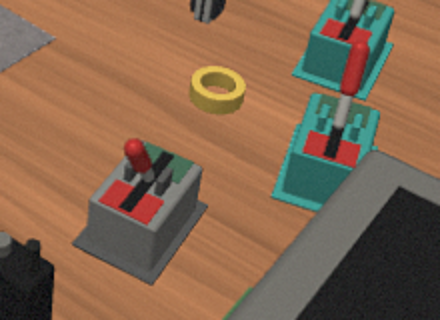

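The lever is off: its tip measures (0.588, 0.318) against an expected (0.585, 0.314), and the crop shows it leaning over red. Now I hover over the orange pack.

```bash
python3 - <<'E'
from h import *
plan([(.498,-.324,.20)],np.degrees(.428))
E
```

```text
t 6.7 pos [0.4616 0.3003 0.1943] tilt 0.1 y ang 96.29 F [ 0.1  0.3 -0.2] w 0.003 q [ 0.53  0.06  1.91 -0.    1.17 -1.15]
turn z units 11.962 (deg -71.77)
to [ 0.498 -0.324  0.2  ] units [-11.663  -4.519  -0.115]
```

apply_moves(
  fingers=[0,0,0,0,0,0,0,0,0,0,0,0],
  travel=[
    [0,0,0],
    [0,0,0],
    [0,0,0],
    [0,0,0],
    [0,0,0],
    [0,0,0],
    [0,0,0],
    [0,0,0],
    [0,0,0],
    [0,0,0],
    [0,0,0],
    [0,0,0],
  ],
  rotation=[
    [0,0,1],
    [0,0,1],
    [0,0,1],
    [0,0,1],
    [0,0,1],
    [0,0,1],
    [0,0,1],
    [0,0,1],
    [0,0,1],
    [0,0,1],
    [0,0,1],
    [0,0,0.96],
  ],
)

```text
time: 7.9
tool_pos: [0.4618, 0.3005, 0.1948]
tcp_rot: [-1.704, -2.639, 0.001]
wrist_force: [-0.3, -0.2, -0.4]
width: 0.0
grip_force: 0.0
```

apply_moves(
  fingers=[1,1,1,1,1,1,1,1,1,1,1,1],
  travel=[
    [-0.8,-0.3,0],
    [-0.8,-0.3,0],
    [-0.8,-0.3,0],
    [-0.8,-0.3,0],
    [-0.8,-0.3,0],
    [-0.8,-0.3,0],
    [-0.8,-0.3,0],
    [-0.8,-0.3,0],
    [-0.8,-0.3,0],
    [-0.8,-0.3,0],
    [-0.8,-0.3,0],
    [-0.8,-0.3,0],
  ],
  rotation=[
    [0,0,0],
    [0,0,0],
    [0,0,0],
    [0,0,0],
    [0,0,0],
    [0,0,0],
    [0,0,0],
    [0,0,0],
    [0,0,0],
    [0,0,0],
    [0,0,0],
    [0,0,0],
  ],
)

```text
time: 9.1
tool_pos: [0.4973, -0.2126, 0.1951]
tcp_rot: [-1.699, -2.642, -0.0]
wrist_force: [0.5, 0.0, 0.0]
width: 1.0
grip_force: 0.0
```

apply_moves(
  fingers=[1,1,1,1,1],
  travel=[
    [-0.8,-0.3,0],
    [-0.8,-0.3,0],
    [-0.4,-0.3,0],
    [0,0,0],
    [0,0,0],
  ],
  rotation=[
    [0,0,0],
    [0,0,0],
    [0,0,0],
    [0,0,0],
    [0,0,0],
  ],
)

```text
time: 9.6
tool_pos: [0.4977, -0.3205, 0.1946]
tcp_rot: [-1.7, -2.64, -0.001]
wrist_force: [-0.6, 0.7, 0.3]
width: 0.998
grip_force: 0.0
```

```bash
python3 - <<'E'
from h import *
c=cam('wrist'); save(c,'w3')
for t in('pack','spare'):
    for r in regions_of('wrist',t)[:2]:
        ys,xs=np.nonzero(r['mask']); print(t,r['p'],r['bbox'],at(c,(xs.mean(),ys.mean()),.035).round(4))
for i in range(3): print(read_state()['tool_pos'].round(4))
plan([(.498,-.324,.12)],np.degrees(.428))
E
```

```text
pack 0.64 [285.8, 202.5, 64.1, 42.2] [ 0.496 -0.323  0.035]
spare 0.74 [283.3, 131.3, 73.8, 50.4] [ 0.471  -0.2679  0.035 ]
[ 0.4982 -0.3192  0.1951]
[ 0.4982 -0.3192  0.1951]
[ 0.4982 -0.3192  0.1951]
t 9.75 pos [ 0.4982 -0.3192  0.1951] tilt 0.04 y ang 24.6 F [-0.2 -0.1 -0.5] w 0.997 q [-0.61  0.13  1.83  0.    1.18 -1.04]
turn z units 0.013 (deg -0.08)
to [ 0.498 -0.324  0.12 ] units [-0.086 -0.043  1.501]
```

View pics/w3.png

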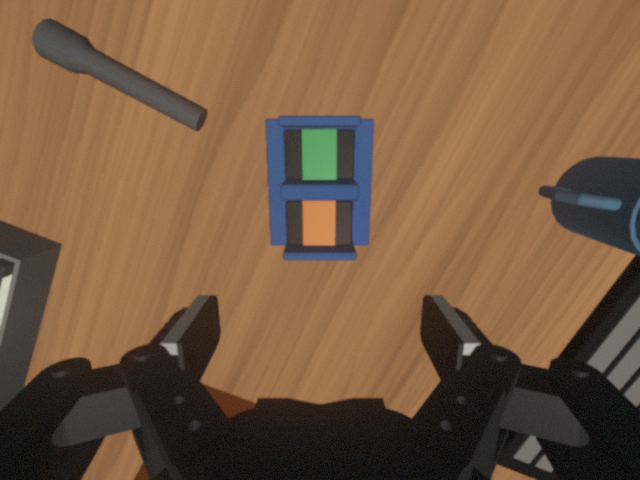

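The wrist view shows the rack square to the fingers. The orange pack spans about (287..354, 200..247), with green above it at (320,155). I measure the orange band closely and go down.

```bash
cat >> h.py <<'E'
def blob(c,lo,hi,roi,z):
    u0,v0,u1,v1=roi; m=cv2.inRange(cv2.cvtColor(c['image'],cv2.COLOR_RGB2HSV),lo,hi)[v0:v1,u0:u1]
    n,l,s,_=cv2.connectedComponentsWithStats(m); k=1+s[1:,4].argmax(); ys,xs=np.nonzero(l==k)
    pts=np.array([at(c,(x+u0,y+v0),z)[:2] for x,y in zip(xs,ys)])
    (ce,wh,an)=cv2.minAreaRect((pts*1000).astype(np.float32)); return pts.mean(0),np.array(ce)/1000,np.round(wh,1),an
E
python3 - <<'E'
from h import *
c=cam('wrist')
print(blob(c,(4,140,110),(16,255,255),(270,170,370,280),.038))
for px in((287,223),(354,223)): print(at(c,px,.038))
plan([(.498,-.324,.12),(.498,-.324,.008)],np.degrees(.428))
E
```

```text
(array([ 0.49590034, -0.322481  ]), array([ 0.49622665, -0.32296381]), array([29.8, 41.1]), 23.692113876342773)
[ 0.47070704 -0.33327137  0.038     ]
[ 0.5256292  -0.30816248  0.038     ]
t 9.8 pos [ 0.4983 -0.3191  0.1952] tilt 0.03 y ang 24.62 F [-0.2 -0.1  0.2] w 1.001 q [-0.61  0.13  1.83  0.    1.18 -1.04]
turn z units 0.016 (deg -0.10)
to [ 0.498 -0.324  0.12 ] units [-0.086 -0.045  1.504]
to [ 0.498 -0.324  0.008] units [0.   0.   2.24]
```

apply_moves(
  fingers=[1,1,1,1,1,1,1,1,1],
  travel=[
    [-0.05,-0.05,0.6],
    [0,0,0.6],
    [0,0,0.6],
    [0,0,0.5],
    [0,0,0.4],
    [0,0,0.4],
    [0,0,0.4],
    [0,0,0.22],
    [0,0,0],
  ],
  rotation=[
    [0,0,0],
    [0,0,0],
    [0,0,0],
    [0,0,0],
    [0,0,0],
    [0,0,0],
    [0,0,0],
    [0,0,0],
    [0,0,0],
  ],
)

```text
time: 10.7
tool_pos: [0.4958, -0.322, 0.0076]
tcp_rot: [-1.695, -2.641, -0.0]
wrist_force: [0.3, 0.3, -0.7]
width: 0.998
grip_force: 0.0
```

apply_moves(
  fingers=[0,0,0,0,0,0],
  newtons=40,
  travel=[
    [0,0,0],
    [0,0,0],
    [0,0,0],
    [0,0,0],
    [0,0,0],
    [0,0,0],
  ],
  rotation=[
    [0,0,0],
    [0,0,0],
    [0,0,0],
    [0,0,0],
    [0,0,0],
    [0,0,0],
  ],
)

```text
time: 11.3
tool_pos: [0.4981, -0.3245, 0.0109]
tcp_rot: [1.697, 2.64, 0.0]
wrist_force: [0.1, 1.1, 6.7]
width: 0.697
grip_force: 45.9
```

apply_moves(
  fingers=[0,0,0,0,0,0,0,0],
  travel=[
    [0,0,-0.2],
    [0,0,-0.4],
    [0,0,-0.5],
    [0,0,-0.5],
    [0,0,-0.5],
    [0,0,-0.5],
    [0,0,0],
    [0,0,0],
  ],
  rotation=[
    [0,0,0],
    [0,0,0],
    [0,0,0],
    [0,0,0],
    [0,0,0],
    [0,0,0],
    [0,0,0],
    [0,0,0],
  ],
)

```text
time: 12.1
tool_pos: [0.4966, -0.3238, 0.1392]
tcp_rot: [1.699, 2.642, -0.0]
wrist_force: [-0.4, -0.1, -2.3]
width: 0.694
grip_force: 46.0
```

```bash
python3 - <<'E'
from h import *
plan([(.4205,-.007,.139),(.4205,-.007,.006)],np.degrees(.385))
E
```

```text
t 12.1 pos [ 0.4966 -0.3238  0.1392] tilt 0.02 y ang 24.53 F [-0.4 -0.1 -2.3] w 0.694 q [-0.62  0.18  1.88 -0.    1.08 -1.05]
turn z units 0.412 (deg -2.47)
to [ 0.4205 -0.007   0.139 ] units [6.443e+00 9.680e-01 4.000e-03]
to [ 0.4205 -0.007   0.006 ] units [0.   0.   2.66]
```

apply_moves(
  fingers=[0,0,0,0,0,0,0,0,0,0,0,0],
  travel=[
    [0,0,0],
    [0.4,0.06,0],
    [0.7,0.11,0],
    [0.8,0.12,0],
    [0.8,0.12,0],
    [0.8,0.12,0],
    [0.8,0.12,0],
    [0.8,0.12,0],
    [0.7,0.1,0],
    [0.44,0.06,0],
    [0.2,0.04,0],
    [0,0,0],
  ],
  rotation=[
    [0,0,0.41],
    [0,0,0],
    [0,0,0],
    [0,0,0],
    [0,0,0],
    [0,0,0],
    [0,0,0],
    [0,0,0],
    [0,0,0],
    [0,0,0],
    [0,0,0],
    [0,0,0],
  ],
)

```text
time: 13.3
tool_pos: [0.4194, -0.0063, 0.1377]
tcp_rot: [-1.751, -2.606, 0.002]
wrist_force: [0.2, -0.7, -2.7]
width: 0.693
grip_force: 45.9
```

apply_moves(
  fingers=[0,0,0,0,0,0,0,0,0,0],
  travel=[
    [0,0,0.4],
    [0,0,0.6],
    [0,0,0.5],
    [0,0,0.4],
    [0,0,0.3],
    [0,0,0.2],
    [0,0,0.1],
    [0,0,0.08],
    [0,0,0.06],
    [0,0,0],
  ],
  rotation=[
    [0,0,0],
    [0,0,0],
    [0,0,0],
    [0,0,0],
    [0,0,0],
    [0,0,0],
    [0,0,0],
    [0,0,0],
    [0,0,0],
    [0,0,0],
  ],
)

```text
time: 14.3
tool_pos: [0.4211, -0.0072, 0.0075]
tcp_rot: [1.755, 2.605, 0.0]
wrist_force: [-0.3, 0.2, -2.0]
width: 0.695
grip_force: 45.9
```

apply_moves(
  fingers=[0,0,0,0,0],
  travel=[
    [0,0,0.03],
    [0,0,0.03],
    [0,0,0.03],
    [0,0,0],
    [0,0,0],
  ],
  rotation=[
    [0,0,0],
    [0,0,0],
    [0,0,0],
    [0,0,0],
    [0,0,0],
  ],
)

```text
time: 14.8
tool_pos: [0.4214, -0.0071, 0.0048]
tcp_rot: [1.755, 2.606, 0.0]
wrist_force: [-7.1, 0.4, 16.8]
width: 0.694
grip_force: 48.3
```

apply_moves(
  fingers=[0.85,1,1,1,1,1,1,1,1,1,1,1],
  travel=[
    [0,0,-0.02],
    [0,0,0],
    [0,0,0],
    [0,0,0],
    [0,0,-0.5],
    [0,0,-0.7],
    [0,0,-0.8],
    [0,0,-0.5],
    [0,0,0],
    [0,0,0],
    [0,0,0],
    [0,0,0],
  ],
  rotation=[
    [0,0,0],
    [0,0,0],
    [0,0,0],
    [0,0,0],
    [0,0,0],
    [0,0,0],
    [0,0,0],
    [0,0,1],
    [0,0,1],
    [0,0,1],
    [0,0,1],
    [0,0,1],
  ],
)

```text
time: 16.0
tool_pos: [0.4206, -0.0071, 0.1286]
tcp_rot: [-2.374, -2.057, 0.0]
wrist_force: [0.3, 1.5, -0.7]
width: 1.0
grip_force: 0.0
```

apply_moves(
  fingers=[1,1,1,1,1,1,1,1,1,1,1],
  travel=[
    [0,0,0],
    [0,0,0],
    [0,0,0],
    [0,0,0],
    [0,0,0],
    [0,0,0],
    [0,0,0],
    [0,0,0],
    [0,0,0],
    [0,0,0],
    [0,0,0],
  ],
  rotation=[
    [0,0,1],
    [0,0,1],
    [0,0,1],
    [0,0,1],
    [0,0,1],
    [0,0,1],
    [0,0,1],
    [0,0,1],
    [0,0,1],
    [0,0,1],
    [0,0,0],
  ],
)

```text
time: 17.1
tool_pos: [0.4206, -0.0071, 0.1285]
tcp_rot: [-3.083, -0.601, 0.001]
wrist_force: [0.5, -0.3, 0.4]
width: 1.004
grip_force: 0.0
```

```bash
python3 - <<'E'
from h import *
c=cam('wrist'); save(c,'w4')
for r in regions_of('wrist','pack')[:1]:
    m=r['mask']; ys,xs=np.nonzero(m)
    pts=np.array([at(c,(x,y),.032)[:2] for x,y in zip(xs,ys)]); print('pack',r['p'],r['bbox'],cv2.minAreaRect((pts*1000).astype(np.float32)))
print(blob(c,(4,140,110),(16,255,255),(0,0,640,480),.032))
T=cam('top')
print('top',blob(T,(4,140,110),(16,255,255),(300,240,390,320),.032))
print('pocket',[(r['p'],at(c,r['location'],.02).round(4)) for r in tip_of('wrist','pocket')])
for r in regions_of('top','pack')[:2]:
    m=r['mask']; ys,xs=np.nonzero(m); print('top pack',r['p'],r['bbox'],at(T,(xs.mean(),ys.mean()),.03).round(4))
plan([(.4205,-.007,.1),(.4205,-.007,.008)],np.degrees(.385)+90)
E
```

```text
pack 0.84 [288.7, 191.8, 57.9, 84.8] ((421.9541015625, -4.531309127807617), (62.603450775146484, 42.077999114990234), 22.0435733795166)
(array([ 0.42030386, -0.00558875]), array([ 0.42008841, -0.00567037]), array([29.6, 41.2]), 22.046337127685547)
top (array([0.4223577 , 0.07545251]), array([0.42406619, 0.07292476]), array([ 34.3, 168.6]), 89.42564392089844)
pocket []
top pack 0.65 [336.6, 287.6, 21.9, 7.5] [ 0.4005 -0.0077  0.03  ]
t 17.35 pos [ 0.4207 -0.0071  0.1287] tilt 0.01 y ang -67.85 F [0.2 0.9 0.1] w 0.998 q [-0.08 -0.14  2.23  0.    1.05  1.11]
turn z units 0.015 (deg -0.09)
to [ 0.4205 -0.007   0.1   ] units [-0.004 -0.004  0.574]
to [ 0.4205 -0.007   0.008 ] units [0.   0.   1.84]
```

View pics/w4.png

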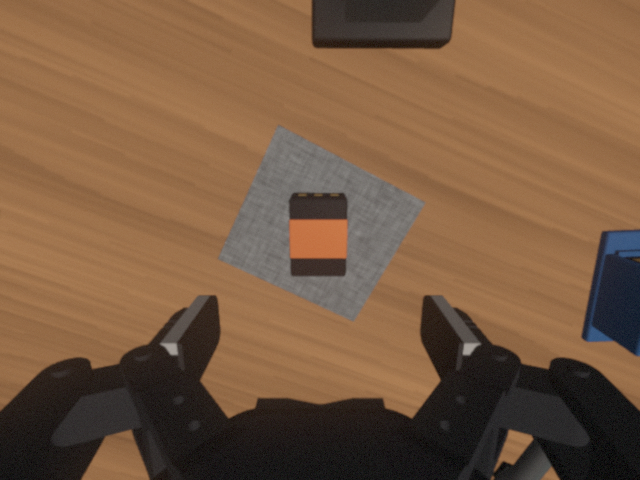

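The wrist view shows the pack flat on the mat at (318,235), square to the fingers: yaw 22°, size 62 x 42 mm as it should be. Before regrasping I measure the pocket from the same relative viewpoint so calibration bias cancels.

apply_moves(
  fingers=[1,1,1,1,1,1,1,1],
  travel=[
    [0.6,0.14,-0.1],
    [0.7,0.14,-0.1],
    [0.7,0.14,-0.1],
    [0.7,0.14,-0.06],
    [0.6,0.14,0],
    [0.4,0.14,0],
    [0,0,0],
    [0,0,0],
  ],
  rotation=[
    [0,0,0],
    [0,0,0],
    [0,0,0],
    [0,0,0],
    [0,0,0],
    [0,0,0],
    [0,0,0],
    [0,0,0],
  ],
)

```text
time: 18.15
tool_pos: [0.6075, 0.0235, 0.1461]
tcp_rot: [-3.083, -0.602, 0.003]
wrist_force: [-0.8, 0.9, 0.2]
width: 0.998
grip_force: 0.0
```

```bash
python3 - <<'E'
from fit import *
c=cam('wrist'); save(c,'w5'); np.save('w5c.npy',c,allow_pickle=True)
print('pocket',[(r['p'],np.round(r['location']),at(c,r['location'],.02).round(4)) for r in tip_of('wrist','pocket')])
for r in regions_of('wrist','charger')[:1]:
    print(r['p'],r['bbox'],fit('charger',[(c,r['mask'].astype(np.float32))],(.608,.024,(.385,))))
print('yellow',blob(c,(18,120,100),(32,255,255),(150,50,500,320),.02))
plan([],0)
E
```

```text
pocket [(0.84, array([318., 232.]), array([0.6045, 0.024 , 0.02  ]))]
0.62 [258.6, 161.2, 118.3, 143.9] (array([0.60557008, 0.02472573, 0.36999641]), np.float64(-0.9562687873840332))
yellow (array([0.60549188, 0.02409703]), array([0.60477332, 0.02380861]), array([49.5, 31.5]), 21.317842483520508)
t 18.3 pos [0.6067 0.0233 0.1465] tilt 0.07 y ang -67.92 F [-0.2 -0.1  0.6] w 1.003 q [-0.    0.2   1.84 -0.    1.1   1.18]
turn z units -11.32 (deg 67.92)
```

View pics/w5.png

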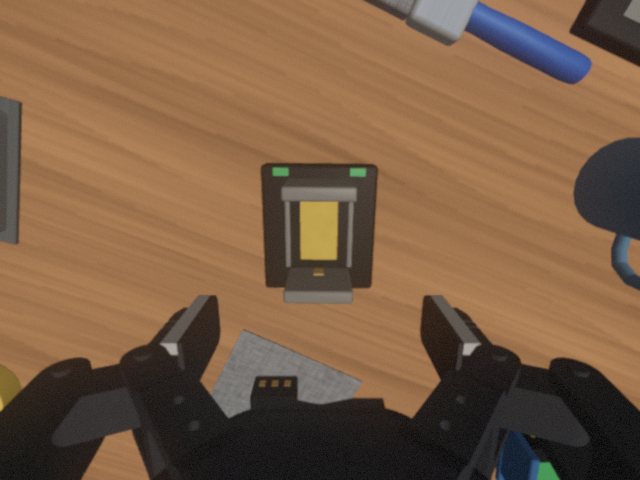

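The wrist view shows the pocket centred at (319,232), with the rails at columns 288 and 350. The cheek tops span rows 187–200 and 290–303, and the charger's top edge is at row 163. I check these against the given sizes.

```bash
python3 - <<'E'
from h import *
c=np.load('w5c.npy',allow_pickle=True).item()
g=cv2.cvtColor(c['image'],cv2.COLOR_RGB2GRAY).astype(float)
col=g[:,300:338].mean(1); print('rows',[(i,int(col[i])) for i in list(range(158,208))+list(range(256,310))])
row=g[210:255].mean(0); print('cols',[(i,int(row[i])) for i in list(range(258,304))+list(range(334,380))])
E
```

```text
rows [(158, 120), (159, 120), (160, 120), (161, 119), (162, 108), (163, 78), (164, 51), (165, 44), (166, 48), (167, 51), (168, 56), (169, 58), (170, 59), (171, 59), (172, 58), (173, 58), (174, 58), (175, 59), (176, 58), (177, 59), (178, 62), (179, 64), (180, 67), (181, 67), (182, 67), (183, 67), (184, 67), (185, 69), (186, 79), (187, 100), (188, 119), (189, 130), (190, 134), (191, 132), (192, 129), (193, 127), (194, 125), (195, 123), (196, 122), (197, 121), (198, 120), (199, 115), (200, 110), (201, 127), (202, 153), (203, 159), (204, 159), (205, 159), (206, 160), (207, 160), (256, 155), (257, 154), (258, 145), (259, 117), (260, 75), (261, 53), (262, 52), (263, 52), (264, 52), (265, 51), (266, 52), (267, 58), (268, 66), (269, 70), (270, 72), (271, 71), (272, 73), (273, 79), (274, 84), (275, 79), (276, 69), (277, 67), (278, 67), (279, 68), (280, 67), (281, 67), (282, 67), (283, 67), (284, 67), (285, 68), (286, 67), (287, 67), (288, 67), (289, 68), (290, 76), (291, 93), (292, 110), (293, 119), (294, 123), (295, 123), (296, 122), (297, 120), (298, 119), (299, 119), (300, 118), (301, 116)
[... 441 characters left out ...]
(288, 122), (289, 111), (290, 85), (291, 61), (292, 55), (293, 54), (294, 54), (295, 54), (296, 54), (297, 54), (298, 56), (299, 79), (300, 124), (301, 151), (302, 159), (303, 161), (334, 161), (335, 159), (336, 148), (337, 115), (338, 76), (339, 59), (340, 58), (341, 58), (342, 58), (343, 58), (344, 58), (345, 58), (346, 63), (347, 79), (348, 102), (349, 117), (350, 122), (351, 115), (352, 94), (353, 70), (354, 59), (355, 58), (356, 57), (357, 57), (358, 57), (359, 57), (360, 58), (361, 57), (362, 57), (363, 58), (364, 57), (365, 57), (366, 58), (367, 57), (368, 57), (369, 58), (370, 57), (371, 55), (372, 56), (373, 68), (374, 92), (375, 114), (376, 124), (377, 126), (378, 127), (379, 127)]
```

```bash
python3 - <<'E'
from h import *
c=np.load('w5c.npy',allow_pickle=True).item()
a=np.radians(21.7); ux=np.array([np.cos(a),np.sin(a)]); uy=np.array([-ux[1],ux[0]]); o=np.array([.605,.024])
for n,px,z,want in(('cheekF out top',(319,186.8),.068,42),('cheekF in top',(319,200.3),.068,32),('cheekN in top',(318,291),.068,-32),('cheekN out top',(318,303),.068,-42),('cheekN in bottom',(319,267),.02,-32),('top edge far',(319,163.3),.02,52.5),('railL out',(285,232),.026,37),('railL in',(290.3,232),.026,0),('railR in',(347.3,232),.026,0),('railR out',(352.6,232),.026,0),('edgeL',(263.2,232),.02,46),('edgeR',(374.2,232),.02,-46)):
    d=at(c,px,z)[:2]-o; print(n,(d@ux*1000).round(1),(d@uy*1000).round(1),want)
# yaw from left/right charger edges
g=cv2.cvtColor(c['image'],cv2.COLOR_RGB2GRAY).astype(float)
def edge(u0,u1,rows): 
    P=[]
    for v in rows:
        d=np.abs(np.diff(g[v-1:v+2,u0:u1].mean(0))); P.append(at(c,(u0+(d*np.arange(len(d))).sum()/d.sum()+.5,v),.026)[:2])
    P=np.array(P); k=np.linalg.svd(P-P.mean(0))[2][0]; return np.degrees(np.arctan(k[1]/k[0]))
print('rail yaw',edge(281,288,range(206,256,3)),edge(350,356,range(206,256,3)))
E
```

```text
cheekF out top 42.4 -0.5 42
cheekF in top 33.6 -0.5 32
cheekN in top -30.8 -0.2 -32
cheekN out top -40.1 -0.3 -42
cheekN in bottom -31.4 -0.8 -32
top edge far 53.8 -0.3 52.5
railL out 0.5 26.5 37
railL in 0.6 22.2 0
railR in 0.9 -23.1 0
railR out 0.9 -27.3 0
edgeL -1.2 44.8 46
edgeR -0.6 -45.5 -46
rail yaw 21.146111613212177 21.92097086155619
```

Against the given sizes, the pocket is at (0.6062, 0.0240) with yaw about 21.6°. I return, grip the pack once by its long sides to centre it, release and re-measure. That gives the camera-to-TCP bias.

apply_moves(
  fingers=[1,1,1,1,1,1,1],
  travel=[
    [-0.5,-0.14,0],
    [-0.7,-0.14,0],
    [-0.7,-0.14,0.1],
    [-0.7,-0.14,0.1],
    [-0.7,-0.14,0.1],
    [-0.4,-0.14,0.06],
    [0,0,0],
  ],
  rotation=[
    [0,0,0],
    [0,0,0],
    [0,0,0],
    [0,0,0],
    [0,0,0],
    [0,0,0],
    [0,0,0],
  ],
)

```text
time: 19.0
tool_pos: [0.4164, -0.0072, 0.1275]
tcp_rot: [-3.083, -0.6, 0.005]
wrist_force: [0.5, -0.1, -0.4]
width: 1.002
grip_force: 0.0
```

apply_moves(
  fingers=[1,1,1,1,1,1,0,0,0,0,0,0],
  newtons=20,
  travel=[
    [0,0,0.5],
    [0,0,0.6],
    [0,0,0.6],
    [0,0,0.5],
    [0,0,0.22],
    [0,0,0],
    [0,0,0],
    [0,0,0],
    [0,0,0],
    [0,0,0],
    [0,0,0],
    [0,0,0],
  ],
  rotation=[
    [0,0,0],
    [0,0,0],
    [0,0,0],
    [0,0,0],
    [0,0,0],
    [0,0,0],
    [0,0,0],
    [0,0,0],
    [0,0,0],
    [0,0,0],
    [0,0,0],
    [0,0,0],
  ],
)

```text
time: 20.2
tool_pos: [0.4222, -0.0071, 0.0091]
tcp_rot: [3.083, 0.601, 0.004]
wrist_force: [-1.6, 0.5, 6.9]
width: 0.49
grip_force: 21.8
```

apply_moves(
  fingers=[0.8,1,1,1,1,1,1,1,1,1],
  travel=[
    [0,0,0],
    [0,0,0],
    [0,0,0],
    [0,0,-0.3],
    [0,0,-0.6],
    [0,0,-0.6],
    [0,0,-0.6],
    [0,0,-0.32],
    [0,0,0],
    [0,0,0],
  ],
  rotation=[
    [0,0,0],
    [0,0,0],
    [0,0,0],
    [0,0,0],
    [0,0,0],
    [0,0,0],
    [0,0,0],
    [0,0,0],
    [0,0,0],
    [0,0,0],
  ],
)

```text
time: 21.2
tool_pos: [0.4205, -0.0071, 0.1283]
tcp_rot: [3.083, 0.601, -0.0]
wrist_force: [-0.3, 0.4, -0.5]
width: 1.001
grip_force: 0.0
```

```bash
python3 - <<'E'
from h import *
c=cam('wrist'); np.save('w6c.npy',c,allow_pickle=True)
print(blob(c,(4,140,110),(16,255,255),(200,100,440,300),.032))
plan([],-68)
g=cv2.cvtColor(c['image'],cv2.COLOR_RGB2GRAY).astype(float)
col=g[:,300:338].mean(1); print('rows',[(i,int(col[i])) for i in list(range(186,224))+list(range(255,282))])
hs=c['image'][225:250].mean(0)[:,0]; print('cols',[(i,int(hs[i])) for i in list(range(283,297))+list(range(341,355))])
E
```

```text
(array([ 0.4211398 , -0.00757326]), array([ 0.42090616, -0.00763071]), array([29.6, 41.3]), 22.06158447265625)
t 21.25 pos [ 0.4198 -0.0071  0.1276] tilt 0.11 y ang -67.93 F [-0.1 -0.4 -0.3] w 1.0 q [-0.08 -0.14  2.23 -0.    1.05  1.11]
turn z units 0.012 (deg -0.07)
rows [(186, 119), (187, 118), (188, 118), (189, 117), (190, 116), (191, 109), (192, 90), (193, 67), (194, 65), (195, 64), (196, 49), (197, 42), (198, 42), (199, 46), (200, 50), (201, 51), (202, 52), (203, 52), (204, 53), (205, 52), (206, 52), (207, 52), (208, 52), (209, 52), (210, 52), (211, 52), (212, 52), (213, 52), (214, 52), (215, 52), (216, 52), (217, 52), (218, 61), (219, 93), (220, 124), (221, 135), (222, 136), (223, 136), (255, 133), (256, 131), (257, 120), (258, 87), (259, 58), (260, 50), (261, 50), (262, 51), (263, 49), (264, 49), (265, 49), (266, 50), (267, 50), (268, 49), (269, 50), (270, 49), (271, 50), (272, 49), (273, 48), (274, 51), (275, 64), (276, 92), (277, 113), (278, 118), (279, 117), (280, 116), (281, 115)]
cols [(283, 117), (284, 117), (285, 118), (286, 119), (287, 120), (288, 120), (289, 121), (290, 122), (291, 129), (292, 157), (293, 183), (294, 194), (295, 196), (296, 195), (341, 198), (342, 198), (343, 198), (344, 198), (345, 198), (346, 198), (347, 198), (348, 195), (349, 181), (350, 152), (351, 128), (352, 122), (353, 122), (354, 122)]
```

```bash
python3 - <<'E'
from h import *
O=lambda c:(lambda E:-E[:3,:3].T@E[:3,3])(np.array(c['extrinsics']))
a=np.load('w5c.npy',allow_pickle=True).item(); b=np.load('w6c.npy',allow_pickle=True).item()
print(O(a),O(b))
th=np.radians(-67.93); Y=np.array([np.cos(th),np.sin(th)]); X=np.array([-Y[1],Y[0]])
d=O(a)-O(b); print('cam moved (tool units)',d[:2]@X/.05,d[:2]@Y/.05,d[2]/.05,'commanded 3.7 .84 .36')
v5=np.array([.6062,.0240])-O(a)[:2]; v6=np.array([.4210,-.0076])-O(b)[:2]
e=v5-v6; print('extra mm',e@X*1000,e@Y*1000,'total units',3.7+e@X/.05,.84+e@Y/.05)
E
```

```text
[0.67264354 0.04988003 0.28745502] [0.48547479 0.01922493 0.26975399]
cam moved (tool units) 3.6994473901245506 0.8383548190044429 0.35402060246931155 commanded 3.7 .84 .36
extra mm -1.4694529379577477 -1.6153885258461098 total units 3.670610941240845 0.8076922294830777
```

apply_moves(
  fingers=[1,1,1,1,1,1,0,0,0,0,0,0],
  newtons=40,
  travel=[
    [0,0,0.5],
    [0,0,0.6],
    [0,0,0.6],
    [0,0,0.5],
    [0,0,0.22],
    [0,0,0],
    [0,0,0],
    [0,0,0],
    [0,0,0],
    [0,0,0],
    [0,0,0],
    [0,0,0],
  ],
  rotation=[
    [0,0,0],
    [0,0,0],
    [0,0,0],
    [0,0,0],
    [0,0,0],
    [0,0,0],
    [0,0,0],
    [0,0,0],
    [0,0,0],
    [0,0,0],
    [0,0,0],
    [0,0,0],
  ],
)

```text
time: 22.45
tool_pos: [0.4223, -0.0072, 0.0092]
tcp_rot: [3.083, 0.601, 0.004]
wrist_force: [-0.2, -0.3, 6.4]
width: 0.479
grip_force: 42.1
```

apply_moves(
  fingers=[0,0,0,0,0,0,0],
  travel=[
    [0,0,-0.2],
    [0,0,-0.4],
    [0,0,-0.5],
    [0,0,-0.5],
    [0,0,-0.4],
    [0,0,0],
    [0,0,0],
  ],
  rotation=[
    [0,0,0],
    [0,0,0],
    [0,0,0],
    [0,0,0],
    [0,0,0],
    [0,0,0],
    [0,0,0],
  ],
)

```text
time: 23.15
tool_pos: [0.4206, -0.0071, 0.1078]
tcp_rot: [3.083, 0.601, 0.001]
wrist_force: [-0.6, 0.0, -4.0]
width: 0.481
grip_force: 41.3
```

apply_moves(
  fingers=[0,0,0,0,0,0,0,0,0,0,0],
  travel=[
    [0.2,0,0],
    [0.4,0.1,0],
    [0.5,0.14,0],
    [0.5,0.14,0],
    [0.5,0.14,0],
    [0.5,0.14,0],
    [0.5,0.1,0],
    [0.4,0.048,0],
    [0.17,0,0],
    [0,0,0],
    [0,0,0],
  ],
  rotation=[
    [0,0,0],
    [0,0,0],
    [0,0,0],
    [0,0,0],
    [0,0,0],
    [0,0,0],
    [0,0,0],
    [0,0,0],
    [0,0,0],
    [0,0,0.07],
    [0,0,0],
  ],
)

```text
time: 24.25
tool_pos: [0.6046, 0.0245, 0.1064]
tcp_rot: [-3.085, -0.59, 0.005]
wrist_force: [-0.8, -0.2, -2.7]
width: 0.484
grip_force: 41.2
```

```bash
python3 - <<'E'
from h import *
c=cam('wrist'); save(c,'w7')
plan([],-68.4)
E
```

```text
t 24.3 pos [0.6045 0.0243 0.1067] tilt 0.15 y ang -68.34 F [ 0.1  0.7 -2.6] w 0.485 q [-0.    0.24  1.88 -0.    1.03  1.19]
turn z units 0.009 (deg -0.06)
```

View pics/w7.png

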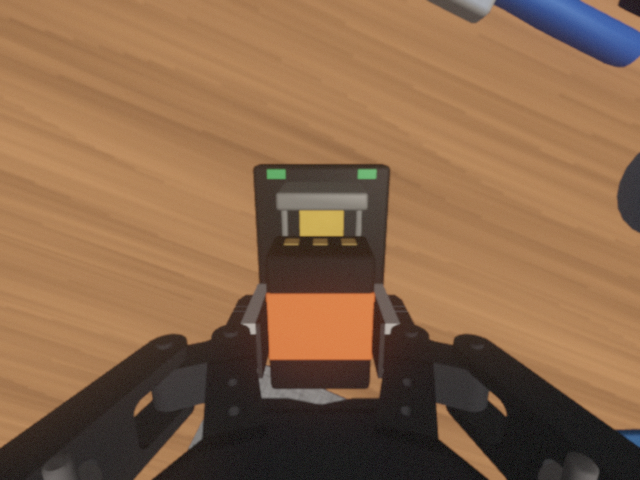

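The wrist view shows the pack held square and centred: pack columns 268–374, charger columns 254–390. Lowering in stages.

apply_moves(
  fingers=[0,0,0,0,0],
  travel=[
    [0,0,0.2],
    [0,0,0.2],
    [0,0,0.1],
    [0,0,0],
    [0,0,0],
  ],
  rotation=[
    [0,0,0],
    [0,0,0],
    [0,0,0],
    [0,0,0],
    [0,0,0],
  ],
)

```text
time: 24.8
tool_pos: [0.6057, 0.0243, 0.0824]
tcp_rot: [-3.086, -0.59, 0.001]
wrist_force: [0.9, -0.2, -1.9]
width: 0.482
grip_force: 41.2
```

apply_moves(
  fingers=[0,0,0],
  travel=[
    [0,0,0.1],
    [0,0,0],
    [0,0,0],
  ],
  rotation=[
    [0,0,0],
    [0,0,0],
    [0,0,0],
  ],
)

```text
time: 25.1
tool_pos: [0.606, 0.0244, 0.0777]
tcp_rot: [-3.086, -0.59, 0.0]
wrist_force: [0.6, -0.3, -1.4]
width: 0.48
grip_force: 41.2
```

apply_moves(
  fingers=[0,0,0,0,0,0,0],
  travel=[
    [0,0,0.1],
    [0,0,0.15],
    [0,0,0.15],
    [0,0,0.15],
    [0,0,0.15],
    [0,0,0],
    [0,0,0],
  ],
  rotation=[
    [0,0,0],
    [0,0,0],
    [0,0,0],
    [0,0,0],
    [0,0,0],
    [0,0,0],
    [0,0,0],
  ],
)

```text
time: 25.8
tool_pos: [0.6058, 0.0244, 0.0424]
tcp_rot: [-3.085, -0.59, 0.001]
wrist_force: [0.9, -0.6, -1.4]
width: 0.481
grip_force: 41.1
```

apply_moves(
  fingers=[0,0,0,0,0,0],
  travel=[
    [0,0,0.1],
    [0,0,0.1],
    [0,0,0.06],
    [0,0,0.04],
    [0,0,0],
    [0,0,0],
  ],
  rotation=[
    [0,0,0],
    [0,0,0],
    [0,0,0],
    [0,0,0],
    [0,0,0],
    [0,0,0],
  ],
)

```text
time: 26.4
tool_pos: [0.6061, 0.0244, 0.0278]
tcp_rot: [3.086, 0.59, 0.0]
wrist_force: [0.6, 0.5, -1.3]
width: 0.482
grip_force: 41.2
```

Inside the pocket without touching anything. The last couple of millimetres follow.

apply_moves(
  fingers=[0,0,0,0,0],
  travel=[
    [0,0,0.02],
    [0,0,0.02],
    [0,0,0.02],
    [0,0,0],
    [0,0,0],
  ],
  rotation=[
    [0,0,0],
    [0,0,0],
    [0,0,0],
    [0,0,0],
    [0,0,0],
  ],
)

```text
time: 26.9
tool_pos: [0.6063, 0.0244, 0.0272]
tcp_rot: [3.086, 0.59, 0.0]
wrist_force: [-6.9, -0.7, 11.9]
width: 0.485
grip_force: 42.9
```

apply_moves(
  fingers=[0.6,0.7,0.9,1,1,1,1,1,1,1,1],
  travel=[
    [0,0,-0.01],
    [0,0,0],
    [0,0,0],
    [0,0,0],
    [0,0,-0.3],
    [0,0,-0.5],
    [0,0,-0.6],
    [0,0,-0.6],
    [0,0,-0.4],
    [0,0,0],
    [0,0,0],
  ],
  rotation=[
    [0,0,0],
    [0,0,0],
    [0,0,0],
    [0,0,0],
    [0,0,0],
    [0,0,0],
    [0,0,0],
    [0,0,0],
    [0,0,0],
    [0,0,0],
    [0,0,0],
  ],
)

```text
time: 28.0
tool_pos: [0.6064, 0.0244, 0.1461]
tcp_rot: [3.085, 0.59, 0.002]
wrist_force: [-0.2, -0.6, -0.2]
width: 1.002
grip_force: 0.0
```

```bash
python3 - <<'E'
from h import *
c=cam('wrist'); save(c,'w8')
print(blob(c,(4,140,110),(16,255,255),(200,100,440,300),.05))
o=(.5465,.310);a=.11
plan([(.6,.12,.2),(*loc(o,a,.08,0),.20),(*loc(o,a,.08,0),.105),(*loc(o,a,-.005,0),.105)],90+np.degrees(a))
S=cam('scene');cv2.imwrite('pics/s8.png',cv2.resize(S['image'][230:330,230:350,::-1],None,fx=4,fy=4))
E
```

```text
(array([0.60553027, 0.02396153]), array([0.60532178, 0.02397273]), array([29.6, 41.6]), 21.632444381713867)
t 28.05 pos [0.6054 0.0244 0.1448] tilt 0.05 y ang -68.34 F [ 0.5  0.4 -0.8] w 1.002 q [-0.    0.2   1.84  0.    1.1   1.19]
turn z units 2.559 (deg -15.35)
to [0.6  0.12 0.2 ] units [ 0.102 -1.913 -1.105]
to [0.626  0.3188 0.2   ] units [ 0.954 -3.894  0.   ]
to [0.626  0.3188 0.105 ] units [0.  0.  1.9]
to [0.5415 0.3095 0.105 ] units [-1.7 -0.   0. ]
```

View pics/w8.png

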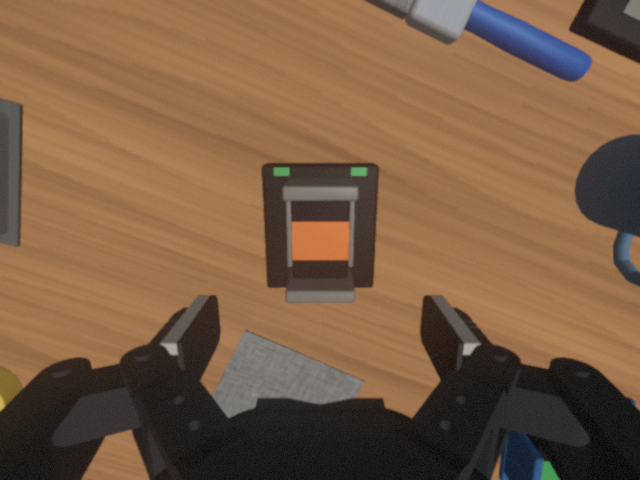

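The wrist view shows the pack seated between the cheeks, with the orange at (320,240), the rails visible on both sides and yaw 21.6°. Next I go to the far side of the lever.

apply_moves(
  fingers=[0,0,0,0,0,0,0,0,0,0,0,0],
  travel=[
    [0,0,-0.5],
    [0,0,-0.6],
    [0,0,0],
    [0.02,-0.4,0],
    [0.08,-0.7,0],
    [0.1,-0.81,0],
    [0.18,-0.8,0],
    [0.18,-0.8,0],
    [0.18,-0.8,0],
    [0.16,-0.8,0],
    [0.156,-0.7,0],
    [0,0,0],
  ],
  rotation=[
    [0,0,0.9],
    [0,0,0.9],
    [0,0,0.76],
    [0,0,0],
    [0,0,0],
    [0,0,0],
    [0,0,0],
    [0,0,0],
    [0,0,0],
    [0,0,0],
    [0,0,0],
    [0,0,0],
  ],
)

```text
time: 29.3
tool_pos: [0.6254, 0.3232, 0.1975]
tcp_rot: [-3.136, -0.179, 0.005]
wrist_force: [0.8, -0.1, -0.2]
width: -0.003
grip_force: 0.0
```

```bash
python3 - <<'E'
from h import *
o=(.5465,.310);a=.11
plan([(*loc(o,a,.08,0),.20),(*loc(o,a,.08,0),.105),(*loc(o,a,-.002,0),.105)],90+np.degrees(a))
E
```

```text
t 29.3 pos [0.6254 0.3232 0.1975] tilt 0.18 y ang -83.47 F [ 0.8 -0.1 -0.2] w -0.003 q [0.44 0.34 1.57 0.   1.24 1.9 ]
turn z units 0.038 (deg -0.23)
to [0.626  0.3188 0.2   ] units [ 0.003  0.089 -0.049]
to [0.626  0.3188 0.105 ] units [0.  0.  1.9]
to [0.5445 0.3098 0.105 ] units [-1.64 -0.    0.  ]
```

apply_moves(
  fingers=[0,0,0,0,0,0,0,0,0,0,0,0],
  travel=[
    [0,0.05,0],
    [0,0,0.5],
    [0,0,0.6],
    [0,0,0.5],
    [0,0,0.26],
    [0,0,0],
    [-0.3,0,0],
    [-0.3,0,0],
    [-0.3,0,0],
    [-0.3,0,0],
    [-0.3,0,0],
    [-0.14,0,0],
  ],
  rotation=[
    [0,0,0],
    [0,0,0],
    [0,0,0],
    [0,0,0],
    [0,0,0],
    [0,0,0],
    [0,0,0],
    [0,0,0],
    [0,0,0],
    [0,0,0],
    [0,0,0],
    [0,0,0],
  ],
)

```text
time: 30.5
tool_pos: [0.5456, 0.3073, 0.1093]
tcp_rot: [-3.136, -0.172, -0.003]
wrist_force: [0.3, 0.8, -0.2]
width: 0.002
grip_force: 0.0
```

apply_moves(
  fingers=[0,0,0,0,0,0,0,0,0,0],
  travel=[
    [0,0,0],
    [0.3,0,0],
    [0.5,0,0],
    [0.4,0,0],
    [0.4,0,0],
    [0,0,-0.5],
    [0,0,-0.7],
    [0,0,-0.6],
    [0,0,0],
    [0,0,0],
  ],
  rotation=[
    [0,0,0],
    [0,0,0],
    [0,0,0],
    [0,0,0],
    [0,0,0],
    [0,0,0],
    [0,0,0],
    [0,0,0],
    [0,0,0],
    [0,0,0],
  ],
)

```text
time: 31.5
tool_pos: [0.6264, 0.3164, 0.199]
tcp_rot: [-3.136, -0.172, -0.005]
wrist_force: [0.7, 0.4, -0.7]
width: -0.003
grip_force: 0.0
```

```bash
python3 - <<'E'
from h import *
S=cam('scene');T=cam('top')
i=S['image'][:,:,::-1]; cv2.imwrite('pics/s9.png',np.hstack([cv2.resize(i[250:370,350:470],(400,400)),cv2.resize(i[240:320,240:320],(400,400),interpolation=cv2.INTER_CUBIC)]))
for n,c in(('scene',S),('top',T)):
    print(n,[(np.round(r['location']).tolist(),round(r['p'],2),at(c,r['location'],.132).round(3).tolist()[:2]) for r in tip_of(n,'lever_tip')[:3]])
plan([],0)
E
```

```text
scene [([521.0, 253.0], 0.8, [0.32, 0.401]), ([428.0, 280.0], 0.73, [0.51, 0.309]), ([529.0, 211.0], 0.52, [0.165, 0.349])]
top [([185.0, 233.0], 0.62, [0.505, 0.309])]
t 31.7 pos [0.6241 0.3157 0.1951] tilt 0.19 y ang -83.71 F [-1.   0.8  0.6] w -0.001 q [ 0.43  0.33  1.58 -0.    1.23  1.89]
turn z units -13.952 (deg 83.71)
```

View pics/s9.png

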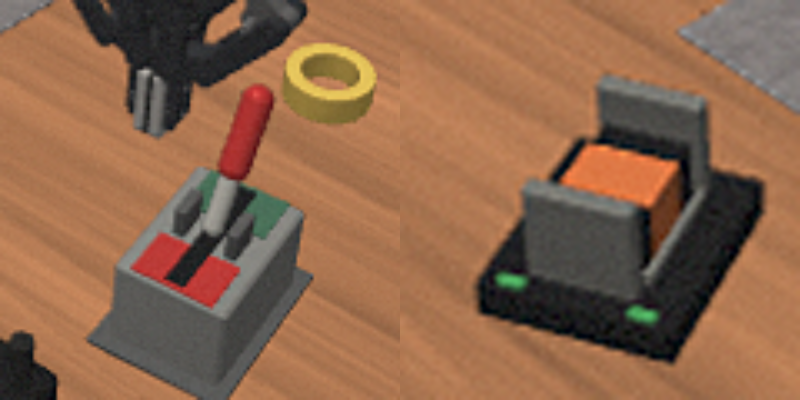

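The left half of the picture shows the lever leaning over green: its tip measures (0.507, 0.309), as at the start, so it is on. The right half shows the pack flat and home between the cheeks. The gripper is clear of everything, so I hand in.

```bash
python3 -c "
from workcell import *
print(finish_job())"
```

```text
the job is handed in; nothing more can be done
None
```

I threw the lever to off, seated the orange-banded pack flat in the charger's pocket, threw the lever back to on and handed the job in at about 32 s; the last pictures agree, but no verdict came back.

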